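Hold the molar block in the corner of the stage

TASK

First clear the corner of the metal stage: take the cup that stands in it and set it upright on the table midway between the round jar and the bur stand, in line with them. Then put the plaster block that carries the single molar flat on the stage plate and press it into the corner, its long side flat on the long fence and its end on the short fence, touching both at once. Finish while still holding it pressed firmly against both fences: do not let go. Leave the jar, the bur stand and the other block where they are.

Things in the scene. Friction and masses are not known exactly. Their poses are not given: they have to be found in the camera images.
- stage: Fixed aluminium plate, 130 (its x) x 150 (its y) x 12 mm thick, lying on the table. Origin: centre of the underside; top at z = 12 mm. Its place and yaw (up to 0.4 rad either way) vary. Two steel fences rise 12 mm above the plate (tops 24 mm above the table) and form one corner at its +x +y side. It cannot move. Contact with the plate and fences is dry and drags noticeably: bearing hard down on the plate, or hard on one fence, can keep the block from sliding on to the other.
- long_fence: Long steel fence, a fixed straight bar 130 mm long along the stage's y, 10 mm thick, 12 mm high, along the stage's +x edge. Its frame is the stage's frame; its inner face looks to the stage's -x, at stage x = +55 mm, and spans stage y -65 to +65 mm.
- short_fence: Short steel fence, a fixed straight bar 70 mm long along the stage's x, 10 mm thick, 12 mm high, along the stage's +y edge. Its frame is the stage's frame; its inner face looks to the stage's -y, at stage y = +65 mm, and spans stage x -15 to +55 mm.
- corner (a point): Point on the plate's top where the inner faces of both fences meet, at (55, 65, 12) mm in the stage's frame; axes as the stage's (the free space lies to -x and -y). The molar block, home in the corner, has its origin at (-17, -25, 0) mm from here.
- molar_block: Plaster block 50 (its x, the long way) x 34 (its y) x 46 mm high with smooth upright sides, loose on the table, about 0.17 kg; one single broad molar (24 x 18 mm, 12 mm high) stands in the middle of its top. Origin: centre of the underside. Any yaw. Either end may go to the short fence. Can be gripped across the 34 mm with the fingertips 20 mm above its underside, clear of the 12 mm fences.
- incisor_block: Bystander: a plaster block of the same size, with three thin incisors in a row (12 mm high) instead of the molar. It may change places with the molar block. Origin: centre of the underside. Leave it alone.
- cup: Small empty white plastic cup, 52 mm across the rim, 70 mm high, slightly tapered, open at the top, about 0.04 kg; it starts standing on the plate in the corner of the stage. Origin: centre of the underside.
- jar: Reference and bystander: round closed jar, 60 mm across, 55 mm high, loose on the table. Origin: centre of the underside. The line from it to the bur stand is its -y axis.
- bur_stand: Reference and bystander: small loose block 36 (its x) x 56 (its y) x 25 mm high with six thin metal burs standing in its top (44 to 50 mm above the table in all). Origin: centre of the underside. It stands about 220 mm from the jar's centre.

How it is judged:
By the outcome, as a careful person would: the job done as asked, in the order asked, and still so for the second after the job is handed in, while the arm keeps its last pose, push and grip.
It also fails if it takes over 58 s, if anything falls off the work surface, if the arm or the gripper's body presses on something with over 40 N, if the wrist force passes 120 N, or if a joint passes its speed limit or range.

ROBOT

A 7-joint arm with a two-finger parallel gripper is mounted at the origin on the work surface. World frame = base frame: x ahead of the robot, y to its left, z up, the work surface at z = 0. Lengths are in m, angles in rad, forces in N, time in s.
With the tool pointing down it reaches from about 0.4 to 0.875 m from the base axis. Payload 19.3 kg.
Tool frame: the origin (TCP) lies at the very end of the fingers, on their centre line; the grasp point (between the pads) lies 19 mm behind it; z points along the fingers, y is the line along which they close (so a half turn about z gives the same grasp; the last joint's range is limited). The gripper opens to 85 mm and grips with 20 to 120 N. Pads are 22 mm wide; open, the fingers measure 114 mm over their backs; the gripper's body (76 mm by 85 mm) begins 54 mm behind the grasp point. The pads swing forward as they close: fully open they stand 13 mm farther back than shut.
Start: joints at [-1.326, 0.521, -0.036, 1.599, 0.021, 1.021, -0.113], TCP at [0.194, 0.594, 0.192] pointing down, gripper open.
Joint ranges: [-2.91, 2.91], [-0.3, 2.13], [-1.5, 1.42], [0.17, 2.43], [-1.26, 4.41], [0.16, 1.93], [-2.52, 2.52]. Speed limits (rad/s): [1.89, 1.89, 2.39, 2.39, 3.01, 3.01, 3.01].

INTERFACE

Orientations are given as [roll, pitch, yaw] about the fixed x, y, z axes, in that order (R = Rz(yaw) Ry(pitch) Rx(roll)).
In Python, from workcell import bot gives the robot as it stands. The module is installed in compiled form; this text tells all that it offers.
- The arm moves only by the tool apply_moves, never from a script. Its arguments are lists of equal length, an entry for each row: "claw": the finger opening in m, from 0 to 0.0854; "xyz": the shift along the tool's x, y, z in m, a list of three; "twist": the turn, a rotation vector about the tool's x, y, z in rad, a list of three. A call has 1 to 20 rows; each row shifts and turns the commanded pose from where the row before left it, along the tool's axes as they then stand; what a row does not reach is not made up. A row lasts 1/10 s, in which the tool goes at most 50 mm and 8.59 degrees, less where a joint would pass 70% of its speed; a pose out of reach is approached as far as the arm can. A call with a gripper value outside its range is refused whole. The fingers move at their own pace and stop on an object; "force" is the grip in N (left out, the last holds). Time passes only in rows, so rows that do not move let the fingers close. It gives the time, the measured TCP pose, the force, the opening and the grip force at its end, in the units of the state.
- bot.observe(): the state, without advancing time (a new reading comes with each control period).
- bot.grab_frame(name): name is "scene" or "side" or "wrist"; returns a dict with "img" (400x640x3 uint8, red, green, blue), "vfov" (degrees; the focal length in pixels is half the picture's height over the tangent of half this angle, whatever the lens; pixels are square), "cx", "cy" (the principal point, pixels), "view" (4x4, takes a point from world to camera coordinates). Camera axes: x right, y up, looking along -z (the intrinsics and any distortion apply to the point x, -y, -z); pixel columns grow to the right and rows downward; lengths in m; the calibration is good to about 2 mm. A picture is of the moment at which its call begins. There is no depth.
- bot.job_done(): hands the job in; it is judged then, once.
Trained networks look in the newest picture that a camera, given by its name, has taken for a name from the list of things; names that differ only in an ending like _2 or _b are one class to them, and where a whole thing is asked for, a point or a joint stands for the part that bears it (a point fixed in the world has none). Each returns a list of dicts, best first, with "score" (0 to 1); they miss things now and then, are a little off and sometimes report something else, mostly with a low value. They report only what shows in the picture. A call takes as long as a camera call.
- bot.find_in(camera, query): "position" ([x, y, z] in m, in world coordinates, good to about 4 mm: the middle of the surface that is visible of it).
The state is a dict: "clock": time; "qpos": joint angles; "qd": joint speeds; "joint_efforts": joint torques, N m; "position": TCP position; "tool_rot": TCP orientation; "force": force on the tool from outside, world axes, zero at the start; "moment": the same for the moment, N m; "grip_width": finger opening in m; "finger_force": force on a finger pad.
Only numpy, scipy, OpenCV 4.12 (cv2) and the standard library are available. Lean on these libraries where they do the work, as an engineer would, in place of code of your own. Each camera call takes 0.05 s, during which the arm holds its last target. There are 200 camera calls.

## Working session

There is one attempt and no reset: what is moved stays moved. The work goes in short steps, Python scripts to look and compute and a tool call to move; the robot and the scene stay as the last step left them, time stands still between calls to the robot, and variables do not carry over. Pictures are saved under pics/ and viewed, at most 10 in all, crops included, and the job is handed in when it is done.

Besides the shell and the picture viewer there is one more tool, called after "Request:" by a JSON object that holds its "fn" and its "kwargs". apply_moves: Moves the arm, as the interface text tells. Its arguments: {"type":"object","properties":{"claw":{"type":"array"},"xyz":{"type":"array"},"twist":{"type":"array"},"force":{"type":"number"}},"required":["claw","xyz","twist"]}

```bash
mkdir -p pics; python3 - <<'E'
from workcell import bot
import cv2,numpy as np
s=bot.observe();print({k:np.round(v,3).tolist() for k,v in s.items()})
for c in("scene","side"):
    f=bot.grab_frame(c);cv2.imwrite(f"pics/{c}1.png",f["img"][:,:,::-1])
    print(c,f["vfov"],f["cx"],f["cy"],[k for k in f],np.round(f["view"],3).tolist())
    for q in("stage","long_fence","short_fence","molar_block","incisor_block","cup","jar","bur_stand"):
        print(q,[(np.round(d["position"],3).tolist(),round(d["score"],2)) for d in bot.find_in(c,q)[:3]])
E
```

```text
{'clock': 0.0, 'qpos': [-1.326, 0.522, -0.036, 1.6, 0.021, 1.021, -0.113], 'qd': [0.001, 0.0, 0.0, 0.001, -0.0, 0.001, -0.0], 'joint_efforts': [0.001, -92.711, 1.98, -36.994, 0.018, 0.008, -0.0], 'position': [0.193, 0.594, 0.191], 'tool_rot': [-3.14, 0.0, 2.827], 'force': [0.485, 0.116, -1.282], 'moment': [0.043, 0.005, -0.012], 'finger_force': 0.0, 'grip_width': 0.085}
scene 53.160013457471166 321.26346252153536 199.10587782250502 ['img', 'vfov', 'cx', 'cy', 'view'] [[-0.333, 0.943, -0.009, 0.151], [-0.604, -0.206, 0.77, 0.31], [0.724, 0.262, 0.638, -1.364], [0.0, 0.0, 0.0, 1.0]]
stage [([0.553, -0.22, 0.008], 0.76)]
long_fence [([0.587, -0.267, 0.023], 0.55)]
short_fence [([0.575, -0.189, 0.022], 0.72), ([0.589, -0.27, 0.021], 0.58)]
molar_block [([0.464, 0.015, 0.034], 0.76)]
incisor_block [([0.484, 0.202, 0.035], 0.67)]
cup [([0.566, -0.237, 0.058], 0.81)]
jar [([0.607, 0.308, 0.043], 0.58)]
bur_stand [([0.644, 0.096, 0.024], 0.78), ([0.55, -0.22, 0.007], 0.68)]
side 46.374402721779774 320.12006836484045 199.75545702764944 ['img', 'vfov', 'cx', 'cy', 'view'] [[-0.983, -0.181, 0.024, 0.574], [0.135, -0.63, 0.765, -0.1], [-0.124, 0.755, 0.644, -1.045], [0.0, 0.0, 0.0, 1.0]]
stage [([0.511, -0.221, 0.013], 0.87), ([0.543, -0.222, 0.061], 0.67), ([0.632, 0.108, 0.023], 0.27)]
long_fence [([0.467, 0.21, 0.049], 0.51), ([0.592, -0.241, 0.023], 0.44)]
short_fence []
molar_block [([0.442, 0.023, 0.041], 0.71), ([0.569, -0.188, 0.022], 0.26)]
incisor_block [([0.47, 0.213, 0.047], 0.94)]
cup [([0.544, -0.223, 0.06], 0.88), ([0.632, 0.109, 0.026], 0.42)]
jar [([0.581, 0.318, 0.052], 0.67), ([0.565, -0.19, 0.024], 0.27)]
bur_stand [([0.632, 0.109, 0.024], 0.76)]
```

View pics/scene1.png

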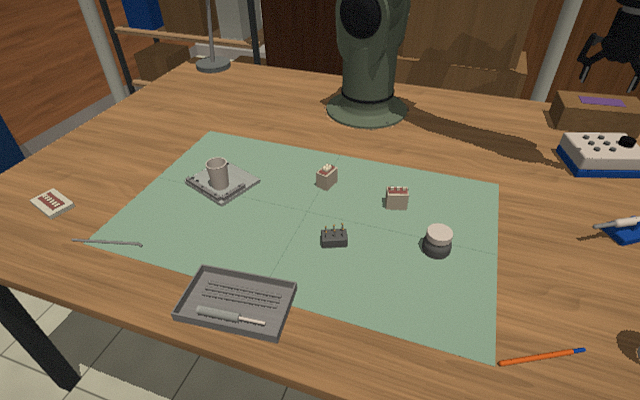

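View pics/side1.png

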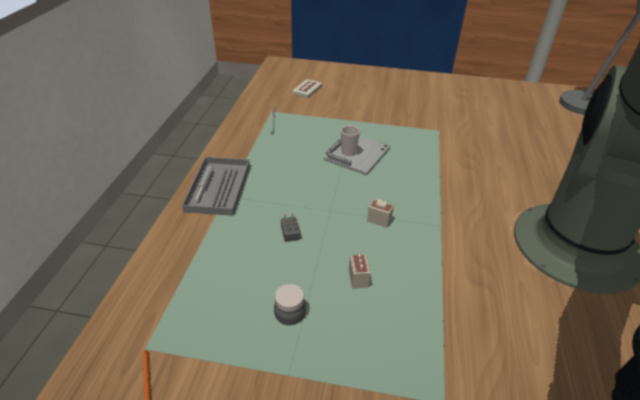

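The scene picture shows the stage at about (222,185) with the cup (217,173) in its corner, the molar block at (326,177), the incisor block at (397,197), the bur stand at (334,237) and the jar at (437,240). The side picture agrees. I'll move in closer for wrist views.

Request:
{"fn": "apply_moves", "kwargs": {"claw": [0.085,0.085,0.085,0.085,0.085,0.085,0.085,0.085,0.085,0.085,0.085,0.085,0.085,0.085,0.085,0.085], "xyz": [[-0.03,-0.025,-0.011],[-0.03,-0.025,-0.011],[-0.03,-0.025,-0.011],[-0.03,-0.025,-0.011],[-0.03,-0.025,-0.011],[-0.03,-0.025,-0.011],[-0.03,-0.025,-0.011],[-0.03,-0.025,-0.011],[-0.03,-0.025,-0.011],[-0.03,-0.025,-0.011],[-0.03,-0.025,-0.011],[-0.03,-0.025,-0.011],[-0.03,-0.025,-0.011],[-0.03,-0.025,-0.011],[-0.03,-0.025,-0.011],[0,0,0]], "twist": [[0,0,0],[0,0,0],[0,0,0],[0,0,0],[0,0,0],[0,0,0],[0,0,0],[0,0,0],[0,0,0],[0,0,0],[0,0,0],[0,0,0],[0,0,0],[0,0,0],[0,0,0],[0,0,0]]}}

```text
clock: 2.5
position: [0.5076, 0.0937, 0.3581]
tool_rot: [-3.142, 0.003, 2.821]
force: [-0.9, 1.2, -0.7]
grip_width: 0.0848
finger_force: 0.0
```

```bash
cat > h.py <<'E'
from workcell import bot
import cv2,numpy as np
from scipy.spatial.transform import Rotation as R
NAMES=("stage","long_fence","short_fence","molar_block","incisor_block","cup","jar","bur_stand")
def grab(c,fn=None,scale=1):
    f=bot.grab_frame(c)
    if fn: cv2.imwrite("pics/"+fn,f["img"][:,:,::-1])
    return f
def foc(f): return f["img"].shape[0]/2/np.tan(np.radians(f["vfov"])/2)
def proj(f,P):
    P=np.atleast_2d(P);c=P@f["view"][:3,:3].T+f["view"][:3,3]
    return np.c_[f["cx"]+foc(f)*c[:,0]/-c[:,2],f["cy"]-foc(f)*c[:,1]/-c[:,2]]
def unproj(f,uv,z):
    uv=np.atleast_2d(uv).astype(float);F=foc(f);V=f["view"]
    d=np.c_[(uv[:,0]-f["cx"])/F,-(uv[:,1]-f["cy"])/F,-np.ones(len(uv))]@V[:3,:3]
    o=-V[:3,:3].T@V[:3,3]
    return o+d*((z-o[2])/d[:,2])[:,None]
def state():
    s=bot.observe();print("t",round(s["clock"],2),"pos",np.round(s["position"],4),"rpy",np.round(s["tool_rot"],3),"F",np.round(s["force"],1),"w",round(s["grip_width"],4),"ff",round(s["finger_force"],1),"q",np.round(s["qpos"],2));return s
def rel(xyz,yaw=None):
    "tool-frame shift to world xyz, and tool-z turn to yaw (done after)"
    s=bot.observe();M=R.from_euler("xyz",s["tool_rot"]).as_matrix()
    d=M.T@(np.array(xyz)-s["position"]);print("shift",np.round(d,4),"len",round(np.linalg.norm(d),3))
    if yaw is not None:
        t=(R.from_matrix(M).inv()*R.from_euler("xyz",[np.pi,0,yaw])).as_rotvec();print("twist",np.round(t,4))
def finds(c,names=NAMES):
    for q in names: print(q,[(np.round(d["position"],3).tolist(),round(d["score"],2)) for d in bot.find_in(c,q)[:2]])
E
python3 - <<'E'
from h import *
state();f=grab("wrist","w1.png");print(f["vfov"],f["cx"],f["cy"],np.round(f["view"],3).tolist())
finds("wrist");rel([.52,-.2,.35])
E
```

```text
t 2.5 pos [0.5076 0.0937 0.3581] rpy [-3.142e+00  3.000e-03  2.821e+00] F [-0.9  1.2 -0.7] w 0.0848 ff 0.0 q [-0.52  0.2   0.27  1.65 -0.05  1.29  1.01]
62.75285129627027 315.104236157061 196.51429331392714 [[0.316, 0.949, 0.0, -0.249], [-0.899, 0.299, -0.321, 0.524], [-0.305, 0.101, 0.947, -0.393], [0.0, 0.0, 0.0, 1.0]]
stage [([0.512, -0.236, 0.007], 0.85)]
long_fence [([0.594, -0.238, 0.024], 0.7)]
short_fence [([0.569, -0.189, 0.027], 0.77)]
molar_block [([0.444, 0.01, 0.046], 0.78)]
incisor_block [([0.468, 0.193, 0.046], 0.76)]
cup [([0.553, -0.237, 0.063], 0.77)]
jar [([0.582, 0.305, 0.054], 0.67), ([0.55, -0.237, 0.064], 0.65)]
bur_stand [([0.633, 0.095, 0.025], 0.59)]
shift [-0.1065 -0.2797  0.0067] len 0.299
```

View pics/w1.png

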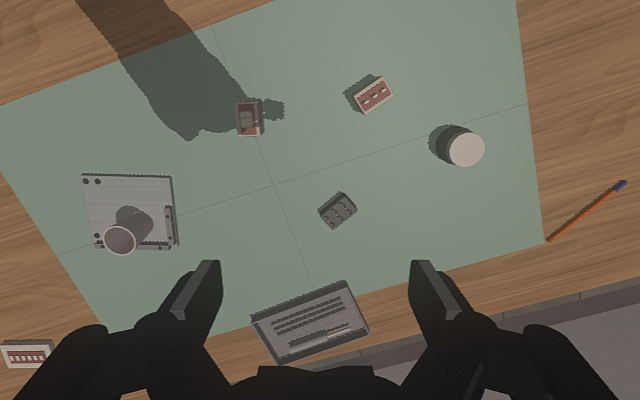

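The wrist view shows everything. The stage is at (128,212) with its fence corner at the lower right (175,247). The cup rim is at (120,240), the molar block at (250,118), the bur stand at (338,211) and the jar lid at (466,149). Next I'll enlarge the objects to measure them, and take a closer view of the cup.

Request:
{"fn": "apply_moves", "kwargs": {"claw": [0.085,0.085,0.085,0.085,0.085,0.085,0.085,0.085,0.085], "xyz": [[-0.012,-0.035,0.011],[-0.012,-0.035,0.011],[-0.012,-0.035,0.011],[-0.012,-0.035,0.011],[-0.012,-0.035,0.011],[-0.012,-0.035,0.011],[-0.012,-0.035,0.011],[-0.012,-0.035,0.011],[0,0,0]], "twist": [[0,0,0],[0,0,0],[0,0,0],[0,0,0],[0,0,0],[0,0,0],[0,0,0],[0,0,0],[0,0,0]]}}

```text
clock: 3.85
position: [0.5084, -0.202, 0.2676]
tool_rot: [-3.139, -0.001, 2.822]
force: [-0.2, 1.4, 0.0]
grip_width: 0.0847
finger_force: 0.0
```

```bash
python3 - <<'E'
from h import *
import pickle
state();f=grab("wrist","w2.png");pickle.dump(f,open("w2.pkl","wb"))
w1=cv2.imread("pics/w1.png");w2=cv2.imread("pics/w2.png")
c=lambda im,u,v,w,h,k:cv2.resize(im[v:v+h,u:u+w],None,fx=k,fy=k,interpolation=cv2.INTER_CUBIC)
top=np.hstack([c(w1,420,112,80,65,3.3334) ,c(w1,305,180,80,65,3.3334),c(w1,220,85,80,65,3.3334)])
top=cv2.resize(top,(800,216))
bot_=cv2.resize(w2,(614,384))
out=np.zeros((600,800,3),np.uint8);out[:216]=top;out[216:,:614]=bot_
cv2.imwrite("pics/m1.png",out)
finds("wrist",("stage","long_fence","short_fence","cup"))
print(proj(f,[[.55,-.23,.012]]))
E
```

```text
t 3.85 pos [ 0.5084 -0.202   0.2676] rpy [-3.139e+00 -1.000e-03  2.822e+00] F [-0.2  1.4  0. ] w 0.0847 ff 0.0 q [-0.05  0.34  0.42  1.73 -0.15  1.11  1.67]
stage [([0.513, -0.251, 0.008], 0.75), ([0.471, 0.171, 0.03], 0.68)]
long_fence [([0.575, -0.291, 0.023], 0.84)]
short_fence [([0.567, -0.188, 0.02], 0.92)]
cup [([0.558, -0.243, 0.055], 0.67)]
[[305.74805924 185.08215447]]
```

View pics/m1.png

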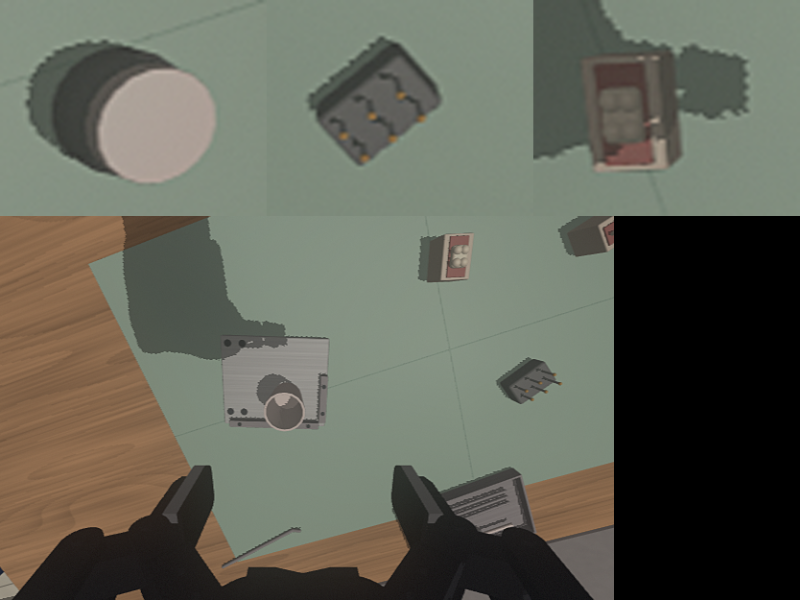

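```bash
python3 - <<'E'
from h import *
import pickle
f=pickle.load(open("w2.pkl","rb"))
im=f["img"][:,:,::-1]
cv2.imwrite("pics/st.png",cv2.resize(im[110:240,215:360],None,fx=4.5,fy=4.5,interpolation=cv2.INTER_CUBIC))
print("cup rim",unproj(f,[296,203],.082))
f["img"]=f["img"]
w1=dict(f);w1["vfov"]=62.75285129627027;w1["cx"]=315.104;w1["cy"]=196.514
w1["view"]=np.array([[0.316,0.949,0,-0.249],[-0.899,0.299,-0.321,0.524],[-0.305,0.101,0.947,-0.393],[0,0,0,1]])
j=unproj(w1,[467.1,149.5],.055)[0];b=unproj(w1,[338.7,212.4],.025)[0]
print("jar",j,"bur",b,np.linalg.norm((j-b)[:2]),"mid",(j+b)/2)
E
```

```text
cup rim [[ 0.54842048 -0.23961191  0.082     ]]
jar [0.58756786 0.3058841  0.055     ] bur [0.63532707 0.09319982 0.025     ] 0.21798060716497417 mid [0.61144746 0.19954196 0.04      ]
```

View pics/st.png

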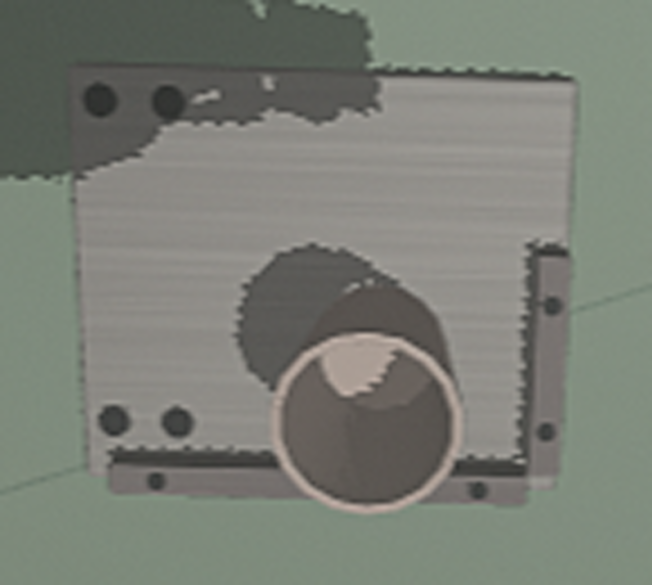

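The enlarged view shows the cup rim centred at crop (367,423), the plate corners at (72,70), (577,82) and (88,472), and the fences' inner corner at (527,476).

```bash
python3 - <<'E'
from h import *
import pickle
from scipy.optimize import least_squares
f=pickle.load(open("w2.pkl","rb"))
px=lambda a:np.c_[(np.array(a)[:,0]+.5)/4.5-.5+215,(np.array(a)[:,1]+.5)/4.5-.5+110]
uv=px([(72,70),(577,82),(88,472),(571,254),(538,254),(110,493),(110,466),(527,476),(526,503),(556,488)])
P=np.array([(-65,-75,12),(-65,75,12),(65,-75,12),(-15,75,24),(-15,65,24),(65,-65,24),(55,-65,24),(55,65,24),(65,65,24),(55,75,24)])/1000
def w(p):
    c,s=np.cos(p[2]),np.sin(p[2]);return np.c_[p[0]+c*P[:,0]-s*P[:,1],p[1]+s*P[:,0]+c*P[:,1],P[:,2]]
r=least_squares(lambda p:(proj(f,w(p))-uv).ravel(),[.55,-.23,0])
print(r.x,np.round(r.fun.reshape(-1,2),1).tolist())
print("corner",w(r.x)[7])
print("rim",unproj(f,px([(367,423)]),.082))
rel([.5484,-.239,.0415])
E
```

```text
[ 0.52622802 -0.25028155 -0.35331413] [[-1.3, -1.3], [0.6, -0.1], [-0.4, 1.5], [0.4, 0.9], [0.3, 0.6], [-0.1, 0.2], [-0.4, -0.4], [0.1, 0.3], [-0.0, 0.9], [0.8, -2.2]]
corner [ 0.60032133 -0.20832702  0.024     ]
rim [[ 0.54921221 -0.23968035  0.082     ]]
shift [-0.0493 -0.0289  0.2276] len 0.235
```

Request:
{"fn": "apply_moves", "kwargs": {"claw": [0.085,0.085,0.085,0.085,0.085,0.085,0.085,0.085], "xyz": [[-0.025,-0.0145,0.03],[-0.025,-0.0145,0.03],[0,0,0.04],[0,0,0.04],[0,0,0.035],[0,0,0.03],[0,0,0.023],[0,0,0]], "twist": [[0,0,0],[0,0,0],[0,0,0],[0,0,0],[0,0,0],[0,0,0],[0,0,0],[0,0,0]], "force": 25}}

```text
clock: 4.9
position: [0.5474, -0.2388, 0.0385]
tool_rot: [3.141, -0.004, 2.828]
force: [-0.1, 0.8, 0.6]
grip_width: 0.0848
finger_force: 0.0
```

Request:
{"fn": "apply_moves", "kwargs": {"claw": [0.03,0.03,0.03,0.03,0.03,0.03], "xyz": [[0,0,0],[0,0,0],[0,0,0],[0,0,0],[0,0,0],[0,0,0]], "twist": [[0,0,0],[0,0,0],[0,0,0],[0,0,0],[0,0,0],[0,0,0]]}}

```text
clock: 5.5
position: [0.5488, -0.2419, 0.042]
tool_rot: [-3.141, 0.002, 2.826]
force: [-2.1, -3.9, 8.7]
grip_width: 0.0302
finger_force: 4.4
```

```bash
python3 - <<'E'
from h import *
state();rel([.5490,-.2395,.16]);rel([.6115,.1995,.16])
E
```

```text
t 5.5 pos [ 0.5488 -0.2419  0.042 ] rpy [-3.141e+00  2.000e-03  2.826e+00] F [-2.1 -3.9  8.7] w 0.0302 ff 4.4 q [ 0.11  0.7   0.31  1.8  -0.31  0.69  1.84]
shift [ 0.0003  0.0022 -0.118 ] len 0.118
shift [ 0.0772  0.4389 -0.1186] len 0.461
```

```bash
python3 - <<'E'
from h import *
f=grab("wrist");s=grab("side");c=grab("scene")
k=lambda i,u,v,w,h:cv2.resize(i["img"][v:v+h,u:u+w,::-1],(400,300),interpolation=cv2.INTER_CUBIC)
cv2.imwrite("pics/m2.png",np.vstack([np.hstack([cv2.resize(f["img"][:,:,::-1],(400,300)),k(s,290,90,133,100)]),np.hstack([k(c,150,120,133,100),k(c,180,120,90,68)])]))
state()
E
```

```text
t 5.65 pos [ 0.5488 -0.2419  0.042 ] rpy [-3.141e+00  2.000e-03  2.826e+00] F [-2.2 -4.2  8.6] w 0.0301 ff 4.4 q [ 0.11  0.7   0.31  1.8  -0.31  0.69  1.84]
```

View pics/m2.png

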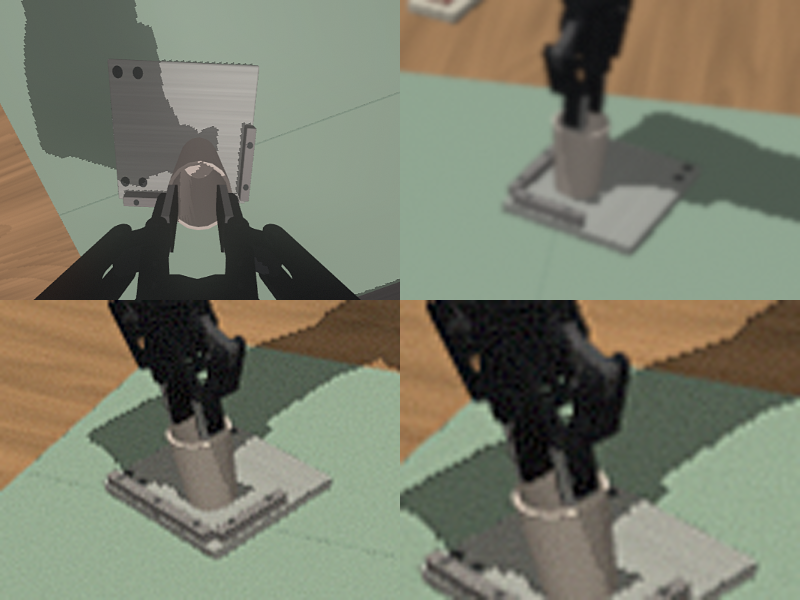

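The closing fingers seem to have passed through the cup's wall: the unbroken rim surrounds both fingers in all views, and the cup is still upright. I'll close a bit more to disengage, lift out slowly, then grasp again gently.

Request:
{"fn": "apply_moves", "kwargs": {"claw": [0.02,0.012,0.012,0.012,0.012,0.012,0.012], "xyz": [[0,0,0],[0,0,0],[0,0,-0.003],[0,0,-0.01],[0,0,-0.02],[0,0,-0.02],[0,0,0]], "twist": [[0,0,0],[0,0,0],[0,0,0],[0,0,0],[0,0,0],[0,0,0],[0,0,0]]}}

```text
clock: 6.35
position: [0.5498, -0.241, 0.0968]
tool_rot: [3.141, 0.004, 2.827]
force: [-0.3, 0.3, -0.2]
grip_width: 0.012
finger_force: 0.0
```

```bash
python3 - <<'E'
from h import *
f=grab("wrist");s=grab("side");c=grab("scene")
k=lambda i,u,v,w,h:cv2.resize(i["img"][v:v+h,u:u+w,::-1],(400,300),interpolation=cv2.INTER_CUBIC)
cv2.imwrite("pics/m3.png",np.vstack([np.hstack([cv2.resize(f["img"][:,:,::-1],(400,300)),k(s,290,90,133,100)]),np.hstack([k(c,150,120,133,100),k(f,200,100,240,180)])]))
state()
E
```

```text
t 6.5 pos [ 0.5484 -0.2403  0.0939] rpy [3.141 0.    2.827] F [-0.5 -0.6 -0. ] w 0.0119 ff 0.0 q [ 0.08  0.63  0.34  1.77 -0.28  0.79  1.82]
```

View pics/m3.png

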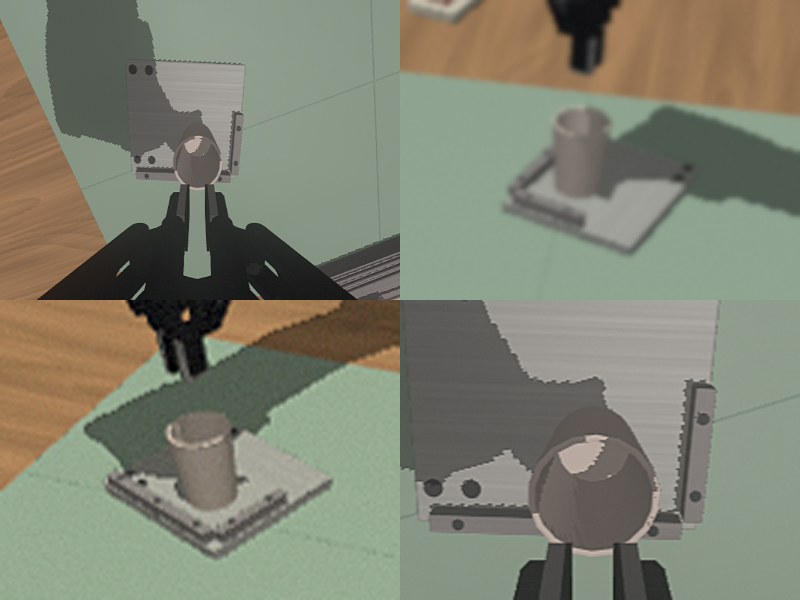

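The cup stands free and upright, with the fingers above it. The fingertip-to-rim gap looks larger than the numbers say, so I'll check with projections.

```bash
python3 - <<'E'
from h import *
s=grab("side");c=grab("scene");w=grab("wrist")
p=bot.observe()["position"]
for n,f,tip,rim in(("side",s,(290+(588-400)/3,90+72/3),(290+182/3,90+120/3)),("scene",c,(150+187/3,120+78/3),(150+203/3,120+130/3)),("wrist",w,(315,(245)/300*400+0),(200+195*.6,100+193*.6))):
    print(n,"tip seen",np.round(tip,1),"proj",np.round(proj(f,p),1),"rim seen",np.round(rim,1),"proj",np.round(proj(f,[.549,-.2395,.082]),1), "rim unproj z.082",np.round(unproj(f,rim,.082),3))
finds("scene",["cup"]);finds("side",["cup"]);finds("wrist",["cup"])
E
```

```text
side tip seen [352.7 114. ] proj [[350.8 125.4]] rim seen [350.7 130. ] proj [[350.2 129.2]] rim unproj z.082 [[ 0.547 -0.236  0.082]]
scene tip seen [212.3 146. ] proj [[214.6 157.8]] rim seen [217.7 163.3] proj [[215.6 161.9]] rim unproj z.082 [[ 0.553 -0.231  0.082]]
wrist tip seen [315.  326.7] proj [[315.2 228.4]] rim seen [317.  215.8] proj [[317.  221.9]] rim unproj z.082 [[ 0.545 -0.238  0.082]]
cup [([0.565, -0.238, 0.058], 0.96)]
cup [([0.548, -0.224, 0.062], 0.8), ([0.471, 0.21, 0.046], 0.31)]
cup [([0.56, -0.24, 0.059], 0.92)]
```

```bash
python3 - <<'E'
from h import *
from scipy.optimize import least_squares
s=grab("side");c=grab("scene");w=grab("wrist")
print(least_squares(lambda p:np.r_[(proj(s,p)-[352.7,114]).ravel(),(proj(c,p)-[212.3,146]).ravel()],[.55,-.24,.1]).x, bot.observe()["position"])
for z in(.094,.11,.125,.14): print(z,proj(w,[.5484,-.2403,z]),proj(s,[.5484,-.2403,z]),proj(c,[.5484,-.2403,z]))
k=lambda i,u,v,w,h:cv2.resize(i["img"][v:v+h,u:u+w,::-1],(400,300),interpolation=cv2.INTER_CUBIC)
cv2.imwrite("pics/m4.png",np.hstack([k(s,320,90,64,48),k(c,185,120,64,48)]))
E
```

```text
[ 0.54593309 -0.24177353  0.12593785] [ 0.5483031  -0.24069629  0.09361284]
0.094 [[315.90533588 228.67329243]] [[350.74845229 125.17179565]] [[214.57006373 157.58302263]]
0.11 [[315.98523157 240.44312861]] [[351.1509226  119.87408924]] [[213.37414422 152.00770368]]
0.125 [[316.07315785 253.39598922]] [[351.53444091 114.82584753]] [[212.22963932 146.67207716]]
0.14 [[316.17723882 268.72867918]] [[351.92410912 109.69665484]] [[211.06185241 141.22791106]]
```

View pics/m4.png

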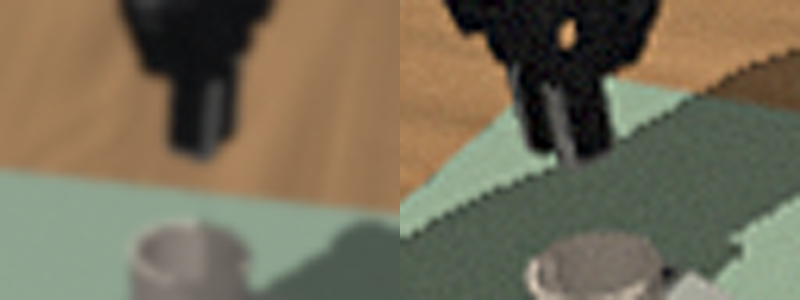

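The fingertips really sit about 30 mm above the reported TCP: both cameras triangulate them at z≈0.125 against 0.094 reported. That explains the failed grasp, since the open fingers were above the rim. I'll open, go deeper and close again.

Request:
{"fn": "apply_moves", "kwargs": {"claw": [0.085,0.085,0.085,0.085,0.085,0.085,0.085,0.085,0.085,0.06,0.052,0.045,0.04,0.04,0.04], "xyz": [[0,0.003,0],[0,0,0],[0,0,0],[0,0,0],[0,0,0.02],[0,0,0.02],[0,0,0.02],[0,0,0.02],[0,0,0],[0,0,0],[0,0,0],[0,0,0],[0,0,0],[0,0,0],[0,0,0]], "twist": [[0,0,0],[0,0,0],[0,0,0],[0,0,0],[0,0,0],[0,0,0],[0,0,0],[0,0,0],[0,0,0],[0,0,0],[0,0,0],[0,0,0],[0,0,0],[0,0,0],[0,0,0]], "force": 25}}

```text
clock: 8.45
position: [0.5501, -0.2384, 0.0152]
tool_rot: [-3.141, 0.002, 2.827]
force: [-1.2, -0.7, 5.8]
grip_width: 0.051
finger_force: 25.1
```

Request:
{"fn": "apply_moves", "kwargs": {"claw": [0.04,0.04,0.04,0.04,0.04,0.04,0.04,0.04,0.04,0.04,0.04,0.04,0.04,0.04,0.04,0.04,0.04,0.04,0.04], "xyz": [[0,0,-0.01],[0,0,-0.02],[0,0,-0.03],[0,0,-0.03],[0.0032,0.018,0],[0.0064,0.036,0],[0.0064,0.036,0],[0.0064,0.036,0],[0.0064,0.036,0],[0.0064,0.036,0],[0.0064,0.036,0],[0.0064,0.036,0],[0.0064,0.036,0],[0.0064,0.036,0],[0.0064,0.036,0],[0.0064,0.036,0],[0.0032,0.018,0],[0,0.004,0],[0,0,0]], "twist": [[0,0,0],[0,0,0],[0,0,0],[0,0,0],[0,0,0],[0,0,0],[0,0,0],[0,0,0],[0,0,0],[0,0,0],[0,0,0],[0,0,0],[0,0,0],[0,0,0],[0,0,0],[0,0,0],[0,0,0],[0,0,0],[0,0,0]]}}

```text
clock: 10.35
position: [0.6115, 0.2002, 0.1043]
tool_rot: [-3.141, 0.0, 2.827]
force: [-0.3, -0.3, 0.2]
grip_width: 0.0511
finger_force: 26.2
```

```bash
python3 - <<'E'
from h import *
import pickle
state();w=grab("wrist","w5.png");s=grab("side","s5.png");c=grab("scene");pickle.dump((w,s,c),open("p5.pkl","wb"))
for cam in("scene","side","wrist"): print(cam);finds(cam,["jar","bur_stand","cup"])
k=lambda i:cv2.resize(i["img"][:,:,::-1],(480,300))
cv2.imwrite("pics/m5.png",np.vstack([np.hstack([cv2.resize(s["img"][180:330,220:420,::-1],(400,300),interpolation=cv2.INTER_CUBIC),cv2.resize(c["img"][150:285,290:470,::-1],(400,300),interpolation=cv2.INTER_CUBIC)]),np.hstack([k(w),np.zeros((300,320,3),np.uint8)])]))
E
```

```text
t 10.35 pos [0.6115 0.2002 0.1043] rpy [-3.141  0.     2.827] F [-0.3 -0.3  0.2] w 0.0511 ff 26.2 q [-0.64  0.68  0.36  1.64 -0.3   0.88  1.09]
scene
jar [([0.606, 0.309, 0.045], 0.63)]
bur_stand [([0.644, 0.097, 0.024], 0.85), ([0.578, -0.186, 0.02], 0.41)]
cup [([0.631, 0.196, 0.147], 0.84)]
side
jar [([0.583, 0.32, 0.056], 0.66)]
bur_stand [([0.601, 0.214, 0.145], 0.49)]
cup [([0.604, 0.211, 0.145], 0.73)]
wrist
jar [([0.58, 0.303, 0.057], 0.66)]
bur_stand [([0.636, 0.1, 0.023], 0.69)]
cup [([0.622, 0.201, 0.154], 0.78)]
```

View pics/m5.png

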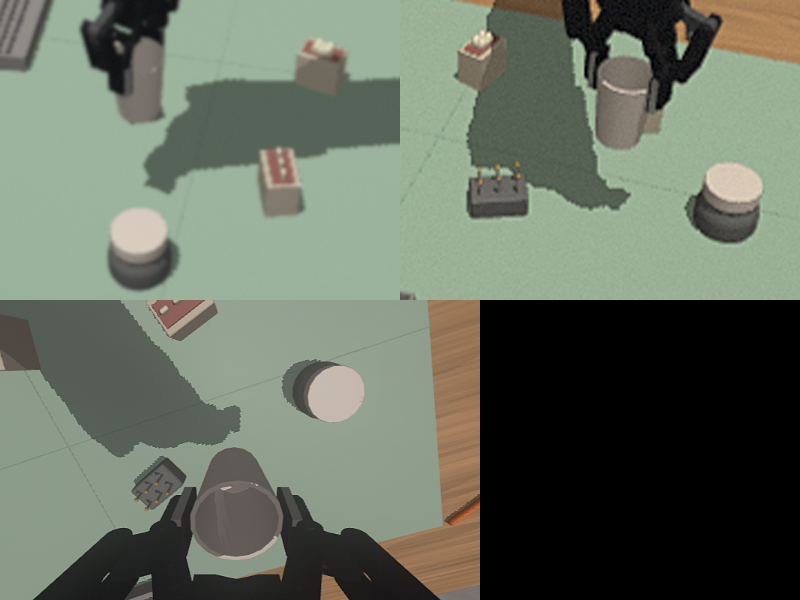

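The cup hangs upright between the fingers (wrist rim at montage (237,520)). The jar lid shows at (335,393) in the wrist panel and (733,182) in the scene panel, and the bur stand at (499,188) in the scene panel. Now to refine the midpoint.

```bash
python3 - <<'E'
from h import *
import pickle
w,s,c=pickle.load(open("p5.pkl","rb"))
print("jar",unproj(w,[446.7,124],.055),unproj(s,[289.5,294.5],.055),unproj(c,[439.9,231.9],.055))
print("bur",unproj(w,[160*4/3,(484-300)*4/3],.025),unproj(c,[334.5,234.6],.025))
print("cup rim",unproj(w,[316,293],.171))
E
```

```text
jar [[0.58564688 0.30450064 0.055     ]] [[0.5854638  0.30706753 0.055     ]] [[0.59052579 0.30705006 0.055     ]]
bur [[0.63282978 0.09830885 0.025     ]] [[0.63918245 0.09581918 0.025     ]]
cup rim [[0.61074076 0.20066303 0.171     ]]
```

Request:
{"fn": "apply_moves", "kwargs": {"claw": [0.04,0.04,0.04,0.04,0.04,0.04,0.04], "xyz": [[0,0,0.025],[0,0,0.03],[0,0,0.025],[0,0,0.012],[0,0,0.006],[0,0,0.0025],[0,0,0]], "twist": [[0,0,0],[0,0,0],[0,0,0],[0,0,0],[0,0,0],[0,0,0],[0,0,0]]}}

```text
clock: 11.65
position: [0.6118, 0.2007, 0.004]
tool_rot: [3.141, 0.001, 2.827]
force: [0.6, 1.1, -0.9]
grip_width: 0.051
finger_force: 26.2
```

Request:
{"fn": "apply_moves", "kwargs": {"claw": [0.04,0.04], "xyz": [[0,0,0.002],[0,0,0]], "twist": [[0,0,0],[0,0,0]]}}

```text
clock: 11.85
position: [0.6127, 0.2005, 0.0031]
tool_rot: [3.14, 0.002, 2.826]
force: [-1.4, -2.0, 11.4]
grip_width: 0.051
finger_force: 26.9
```

Request:
{"fn": "apply_moves", "kwargs": {"claw": [0.053,0.058,0.065,0.075,0.085,0.085,0.085,0.085,0.085,0.085], "xyz": [[0,0,0],[0,0,0],[0,0,0],[0,0,0],[0,0,0],[0,0,-0.01],[0,0,-0.04],[0,0,-0.045],[0,0,-0.045],[0,0,-0.03]], "twist": [[0,0,0],[0,0,0],[0,0,0],[0,0,0],[0,0,0],[0,0,0],[0,0,0],[0,0,0],[0,0,0],[0,0,0]]}}

```text
clock: 12.85
position: [0.6121, 0.2005, 0.1753]
tool_rot: [3.14, 0.002, 2.826]
force: [-0.8, 0.5, -0.5]
grip_width: 0.0849
finger_force: 0.0
```

```bash
python3 - <<'E'
from h import *
state();rel([.53,.02,.20])
for cam in("scene","side","wrist"): grab(cam);print(cam);finds(cam,["jar","bur_stand","cup","molar_block"])
E
```

```text
t 12.85 pos [0.6121 0.2005 0.1753] rpy [3.140e+00 2.000e-03 2.826e+00] F [-0.8  0.5 -0.5] w 0.0849 ff 0.0 q [-0.67  0.6   0.4   1.58 -0.26  1.01  1.07]
shift [ 0.022  -0.197  -0.0251] len 0.2
scene
jar []
bur_stand [([0.606, 0.308, 0.045], 0.59)]
cup [([0.628, 0.198, 0.045], 0.78)]
molar_block [([0.461, 0.015, 0.036], 0.71), ([0.606, 0.308, 0.045], 0.2)]
side
jar [([0.584, 0.319, 0.054], 0.81), ([0.633, 0.106, 0.027], 0.74)]
bur_stand [([0.631, 0.104, 0.023], 0.85)]
cup [([0.608, 0.216, 0.047], 0.6)]
molar_block [([0.441, 0.022, 0.038], 0.66)]
wrist
jar [([0.584, 0.306, 0.057], 0.59)]
bur_stand []
cup [([0.624, 0.197, 0.041], 0.72)]
molar_block [([0.443, 0.018, 0.05], 0.67)]
```

Request:
{"fn": "apply_moves", "kwargs": {"claw": [0.085,0.085,0.085,0.085,0.085,0.085,0.085], "xyz": [[0.0085,-0.034,-0.004],[0.0085,-0.034,-0.004],[0.0085,-0.034,-0.004],[0.0085,-0.034,-0.004],[0.0085,-0.034,-0.004],[0.0085,-0.036,-0.004],[0,0,0]], "twist": [[0,0,0],[0,0,0],[0,0,0],[0,0,0],[0,0,0],[0,0,0],[0,0,0]]}}

```text
clock: 14.3
position: [0.4973, 0.0165, 0.1962]
tool_rot: [-3.142, 0.0, 2.822]
force: [0.7, 0.6, -0.0]
grip_width: 0.085
finger_force: 0.0
```

```bash
python3 - <<'E'
from h import *
import pickle
s=state();f=grab("wrist","w6.png");pickle.dump(f,open("w6.pkl","wb"))
finds("wrist",["molar_block"])
uv=proj(f,[.445,.014,.046])[0];u,v=int(uv[0])-50,max(0,int(uv[1])-45);print(u,v)
side=cv2.resize(f["img"][v:v+90,u:u+100,::-1],None,fx=6,fy=6,interpolation=cv2.INTER_CUBIC)
cv2.imwrite("pics/m6.png",side)
E
```

```text
t 14.3 pos [0.4973 0.0165 0.1962] rpy [-3.142  0.     2.822] F [ 0.7  0.6 -0. ] w 0.085 ff 0.0 q [-0.51  0.34  0.46  1.94 -0.19  0.9   1.29]
molar_block [([0.44, 0.011, 0.051], 0.72)]
246 76
```

View pics/m6.png

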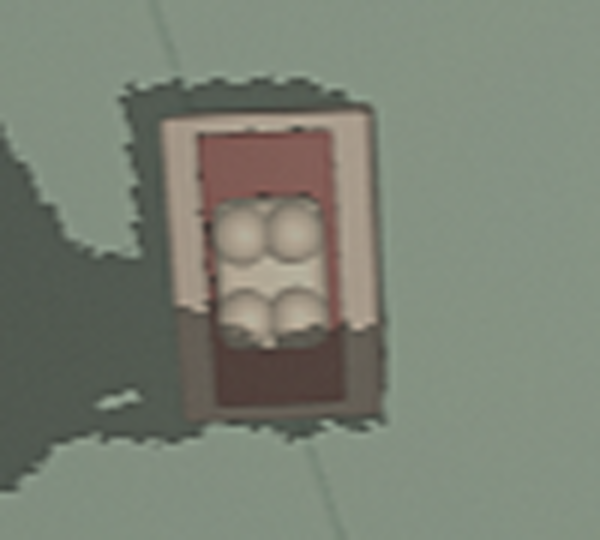

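The close-up confirms the molar block: four-cusped molar on top, top-face corners at crop (162,118), (370,110), (381,415) and (186,418).

```bash
python3 - <<'E'
from h import *
import pickle
from scipy.optimize import least_squares
f=pickle.load(open("w6.pkl","rb"))
uv=(np.array([(162,118),(370,110),(381,416),(186,416)])+.5)/6-.5+[246,76]
# crop up = tool +x, crop right = tool +y
P=np.array([(25,-17),(25,17),(-25,17),(-25,-17)])/1000
yaw0=2.822
def w(p):
    x=np.array([np.cos(p[2]),np.sin(p[2])]);y=np.array([np.sin(p[2]),-np.cos(p[2])])
    return np.c_[p[:2]+P[:,:1]*x+P[:,1:]*y,np.full(4,.046)]
r=least_squares(lambda p:(proj(f,w(p))-uv).ravel(),[.445,.014,yaw0]);print(r.x,np.round(r.fun,1))
rel([*r.x[:2],.10],r.x[2])
E
```

```text
[0.44289496 0.0097206  2.85206797] [-0.1 -0.7  0.3 -0.4  0.4  0.1 -0.6  1.1]
shift [ 0.0503 -0.0275  0.0957] len 0.112
twist [ 0.0008  0.0006 -0.0264]
```

Request:
{"fn": "apply_moves", "kwargs": {"claw": [0.085,0.085,0.085,0.085,0.085,0.085,0.085,0.085], "xyz": [[0.0168,-0.0092,0.03],[0.0168,-0.0092,0.03],[0.0168,-0.0092,0.03],[0,0,0.04],[0,0,0.04],[0,0,0.025],[0,0,0.01],[0,0,0]], "twist": [[0,0,-0.01],[0,0,-0.01],[0,0,-0.008],[0,0,0],[0,0,0],[0,0,0],[0,0,0],[0,0,0]], "force": 60}}

```text
clock: 15.2
position: [0.4424, 0.0096, -0.0106]
tool_rot: [-3.141, -0.002, 2.855]
force: [-0.4, 0.7, 0.8]
grip_width: 0.0851
finger_force: 0.0
```

Request:
{"fn": "apply_moves", "kwargs": {"claw": [0.06,0.045,0.036,0.03,0.02,0.02,0.02], "xyz": [[0,0,0],[0,0,0],[0,0,0],[0,0,0],[0,0,0],[0,0,0],[0,0,0]], "twist": [[0,0,0],[0,0,0],[0,0,0],[0,0,0],[0,0,0],[0,0,0],[0,0,0]]}}

```text
clock: 15.9
position: [0.4432, 0.0094, -0.0088]
tool_rot: [3.141, 0.001, 2.855]
force: [-2.7, -0.3, 17.3]
grip_width: 0.0325
finger_force: 58.2
```

```bash
python3 - <<'E'
from h import *
from scipy.spatial.transform import Rotation as R
s=state()
# home pose of the block in world
st=np.array([.52623,-.25028]);y=-.3533;c,n=np.cos(y),np.sin(y)
S=lambda a,b:st+[c*a-n*b,n*a+c*b]
h=S(.038,.040);pre=S(.026,.026);print("home",h,"pre",pre,"tool yaw target",y+np.pi/2)
rel([*pre,s["position"][2]+.06],y+np.pi/2)
E
```

```text
t 15.9 pos [ 0.4432  0.0094 -0.0088] rpy [3.141e+00 1.000e-03 2.855e+00] F [-2.7 -0.3 17.3] w 0.0325 ff 58.2 q [-0.33  0.62  0.23  2.21 -0.4   0.34  1.52]
home [ 0.5757228 -0.2258984] pre [ 0.55962003 -0.23488176] tool yaw target 1.2174963267948966
shift [-0.1808 -0.2014 -0.06  ] len 0.277
twist [1.7000e-03 2.0000e-04 1.6373e+00]
```

Request:
{"fn": "apply_moves", "kwargs": {"claw": [0.02,0.02,0.02,0.02,0.02,0.02,0.02,0.02,0.02,0.02,0.02,0.02,0.02,0.02,0.02,0.02,0.02,0.02,0.02], "xyz": [[0,0,-0.01],[0,0,-0.02],[0,0,-0.02],[0,0,-0.01],[0,0,0],[0,0,0],[0,0,0],[0,0,0],[0,0,0],[0,0,0],[0,0,0],[0,0,0],[0,0,0],[0,0,0],[0,0,0],[0,0,0],[0,0,0],[0,0,0],[0,0,0]], "twist": [[0,0,0],[0,0,0],[0,0,0],[0,0,0],[0,0,0.0585],[0,0,0.12],[0,0,0.12],[0,0,0.12],[0,0,0.12],[0,0,0.12],[0,0,0.12],[0,0,0.12],[0,0,0.12],[0,0,0.12],[0,0,0.12],[0,0,0.12],[0,0,0.12],[0,0,0.12],[0,0,0.1388]]}}

```text
clock: 17.8
position: [0.4427, 0.0095, 0.0505]
tool_rot: [-3.142, -0.001, 1.093]
force: [0.1, -0.1, -1.9]
grip_width: 0.0321
finger_force: 61.0
```

```bash
python3 - <<'E'
from h import *
s=state();rel([.5596,-.2349,.0505],1.2175)
E
```

```text
t 17.8 pos [0.4427 0.0095 0.0505] rpy [-3.142e+00 -1.000e-03  1.093e+00] F [ 0.1 -0.1 -1.9] w 0.0321 ff 61.0 q [-0.74  0.65  0.81  2.21 -0.84  0.63  0.21]
shift [-1.633e-01  2.162e-01 -1.000e-04] len 0.271
twist [-0.     -0.0006 -0.1247]
```

Request:
{"fn": "apply_moves", "kwargs": {"claw": [0.02,0.02,0.02,0.02,0.02,0.02,0.02,0.02,0.02,0.02,0.02,0.02], "xyz": [[0,0,0],[0,0,0],[-0.021,0.0216,0],[-0.021,0.0216,0],[-0.021,0.0216,0],[-0.021,0.0216,0],[-0.021,0.0216,0],[-0.021,0.0216,0],[-0.021,0.0216,0],[-0.021,0.0216,0],[-0.021,0.0216,0],[0,0,0]], "twist": [[0,0,-0.0625],[0,0,-0.0622],[0,0,0],[0,0,0],[0,0,0],[0,0,0],[0,0,0],[0,0,0],[0,0,0],[0,0,0],[0,0,0],[0,0,0]]}}

```text
clock: 19.0
position: [0.5614, -0.2386, 0.0506]
tool_rot: [3.14, 0.002, 1.219]
force: [-1.0, -0.5, -2.4]
grip_width: 0.0325
finger_force: 60.9
```

```bash
python3 - <<'E'
from h import *
import pickle
s=state();rel([.5596,-.2349,.0505],1.2175)
f=grab("wrist");pickle.dump(f,open("w7.pkl","wb"));finds("wrist",["molar_block","long_fence","short_fence"])
# stage check: fence lines in the view
st=np.array([.52623,-.25028]);y=-.3533;c,n=np.cos(y),np.sin(y)
S=lambda a,b,z:[st[0]+c*a-n*b,st[1]+n*a+c*b,z]
g=cv2.cvtColor(f["img"],cv2.COLOR_RGB2GRAY)
for nm,a,b,z in(("long in",(.055,-.06),(.055,.0),.024),("long out",(.065,-.06),(.065,.0),.024),("short out",(-.01,.075),(.02,.075),.024),("plate -x",(-.065,-.07),(-.065,.07),.012),("plate -y",(-.06,-.075),(.05,-.075),.012)):
    p=proj(f,[S(*a,z),S(*b,z)]);print(nm,np.round(p,1).tolist())
    d=(p[1]-p[0])/np.linalg.norm(p[1]-p[0]);m=np.array([-d[1],d[0]])
    t=np.linspace(0,1,60)[:,None];o=np.arange(-9,9.5,.5)
    prof=[float(np.median(cv2.remap(g,*[ (p[0]+t*(p[1]-p[0])+k*m).astype(np.float32)[:,i:i+1] for i in(0,1)],cv2.INTER_LINEAR))) for k in o]
    gr=np.gradient(prof);i=np.argsort(-abs(gr))[:4];print("  normal",np.round(m,2),"edges at px",[(o[j],round(gr[j])) for j in i])
E
```

```text
t 19.0 pos [ 0.5614 -0.2386  0.0506] rpy [3.140e+00 2.000e-03 1.219e+00] F [-1.  -0.5 -2.4] w 0.0325 ff 60.9 q [-0.17  0.82  0.75  1.78 -0.73  0.84  0.58]
shift [ 0.0028 -0.0029  0.0001] len 0.004
twist [0.0015 0.0019 0.0019]
molar_block [([0.564, -0.23, 0.106], 0.91)]
long_fence [([0.597, -0.232, 0.023], 0.75), ([0.564, -0.23, 0.108], 0.48)]
short_fence [([0.566, -0.192, 0.024], 0.67)]
long in [[348.6, 314.1], [351.5, 243.3]]
  normal [1.   0.04] edges at px [(np.float64(1.5), -16), (np.float64(1.0), -12), (np.float64(2.0), -12), (np.float64(0.5), -6)]
long out [[361.7, 314.1], [365.7, 243.3]]
  normal [1.   0.06] edges at px [(np.float64(-3.0), 9), (np.float64(-2.5), 8), (np.float64(6.0), -7), (np.float64(-3.5), 6)]
short out [[253.2, 136.3], [300.6, 136.4]]
  normal [-0.  1.] edges at px [(np.float64(-4.0), -22), (np.float64(1.0), 19), (np.float64(-3.5), -16), (np.float64(1.5), 14)]
plate -x [[198.3, 314.5], [174.9, 141.1]]
  normal [ 0.99 -0.13] edges at px [(np.float64(2.0), 5), (np.float64(1.5), 4), (np.float64(0.5), -4), (np.float64(2.5), 3)]
plate -y [[205.2, 319.7], [340.4, 319.7]]
  normal [-0.  1.] edges at px [(np.float64(8.0), 2), (np.float64(8.5), 2), (np.float64(-2.5), 1), (np.float64(-2.0), 1)]
```

```bash
cat > fit.py <<'E'
from h import *
import pickle
f=pickle.load(open("w7.pkl","rb"))
g=cv2.cvtColor(f["img"],cv2.COLOR_RGB2GRAY).astype(np.float32)
st=np.array([.52623,-.25028]);y=-.3533;c,n=np.cos(y),np.sin(y)
S=lambda a,b,z:[st[0]+c*a-n*b,st[1]+n*a+c*b,z]
# edge, sample stations along it, horizontal edges vary b
for nm,pts in(("plate -x top",[(-.065,b,.012) for b in np.linspace(-.06,.07,10)]),("long inner top",[(.055,b,.024) for b in np.linspace(-.06,.06,10)]),("long outer top",[(.065,b,.024) for b in np.linspace(-.06,.06,10)]),("short outer top",[(a,.075,.024) for a in np.linspace(-.012,.05,8)]),("short inner top",[(a,.065,.024) for a in np.linspace(-.012,.05,8)])):
    p=proj(f,[S(*q) for q in pts]);d=p[-1]-p[0];L=np.linalg.norm(d);d/=L;m=np.array([-d[1],d[0]]);o=np.arange(-6,6.1,.5);r=[]
    for q in p:
        t=np.arange(-2.5,2.6,.5)
        pr=np.array([np.mean(cv2.remap(g,(q[0]+t*d[0]+k*m[0]).astype(np.float32)[None],(q[1]+t*d[1]+k*m[1]).astype(np.float32)[None],cv2.INTER_LINEAR)) for k in o])
        gr=np.gradient(pr);i=np.argsort(-abs(gr));a=i[0];b=next(j for j in i if abs(j-a)>3);r.append(f"{o[a]}({gr[a]:.0f})/{o[b]}({gr[b]:.0f})")
    print(nm,"m",np.round(m,2),"px/mm",round(L/1000/np.linalg.norm(np.subtract(pts[-1],pts[0])),2)," ".join(r))
E
python3 fit.py
```

```text
plate -x top m [ 0.99 -0.13] px/mm 1.27 1.5(1)/3.5(-1) 6.0(-8)/2.0(1) 2.0(1)/4.5(0) 2.0(1)/0.0(-1) 2.0(4)/-3.0(4) 2.0(4)/0.0(-3) 2.0(4)/0.0(-3) 2.0(5)/0.0(-3) 2.0(6)/0.0(-4) 2.0(5)/0.0(-4)
long inner top m [1.   0.04] px/mm 1.29 5.0(-9)/3.0(-6) 1.5(-14)/3.5(2) 1.5(-20)/-0.5(1) 1.0(-14)/-3.0(-12) 2.5(-28)/4.5(6) 2.5(-9)/0.5(-3) 0.0(14)/-2.0(-7) 0.0(14)/-3.0(-12) -3.5(-15)/0.0(13) -4.5(-15)/-0.5(13)
long outer top m [1.   0.06] px/mm 1.29 -3.0(1)/0.5(-1) 0.0(1)/3.0(-1) -1.0(8)/1.0(1) -6.0(10)/6.0(-6) 0.5(1)/-4.0(0) 0.0(9)/-2.5(-2) 0.0(8)/-2.0(-1) 0.0(8)/-2.0(-1) 0.0(8)/-4.0(5) 0.0(9)/-2.0(-2)
short outer top m [-0.  1.] px/mm 1.58 -4.0(-20)/1.0(16) -4.0(-22)/1.0(20) -4.0(-23)/1.0(20) -4.0(-23)/1.0(21) -4.0(-24)/1.0(21) -4.0(-23)/1.0(23) -4.0(-24)/1.0(22) -4.0(-25)/1.0(22)
short inner top m [-0.  1.] px/mm 1.56 1.5(24)/-0.5(-9) 2.5(16)/-2.5(14) 1.5(16)/-0.5(-10) 1.5(18)/-0.5(-9) 1.5(13)/-0.5(-9) 1.5(20)/-0.5(-10) 2.5(17)/0.0(-11) 1.5(16)/-0.5(-9)
```

Request:
{"fn": "apply_moves", "kwargs": {"claw": [0.02,0.02,0.02,0.02,0.02,0.02], "xyz": [[0,0,0.02],[0,0,0.015],[0,0,0.007],[0,0,0.003],[0,0,0.001],[0,0,0]], "twist": [[0,0,0],[0,0,0],[0,0,0],[0,0,0],[0,0,0],[0,0,0]]}}

```text
clock: 19.8
position: [0.561, -0.2349, 0.0047]
tool_rot: [3.141, 0.0, 1.222]
force: [-0.3, 0.5, -0.5]
grip_width: 0.0326
finger_force: 61.0
```

Request:
{"fn": "apply_moves", "kwargs": {"claw": [0.02,0.02], "xyz": [[0,0,0.001],[0,0,0]], "twist": [[0,0,0],[0,0,0]]}}

```text
clock: 20.0
position: [0.561, -0.2348, 0.0036]
tool_rot: [3.141, -0.0, 1.222]
force: [0.6, 0.2, -1.4]
grip_width: 0.033
finger_force: 61.0
```

Request:
{"fn": "apply_moves", "kwargs": {"claw": [0.02,0.02], "xyz": [[0,0,0.001],[0,0,0]], "twist": [[0,0,0],[0,0,0]]}}

```text
clock: 20.2
position: [0.561, -0.2348, 0.0033]
tool_rot: [3.141, -0.001, 1.222]
force: [-4.3, 4.8, 15.8]
grip_width: 0.0324
finger_force: 63.0
```

Request:
{"fn": "apply_moves", "kwargs": {"claw": [0.02,0.02,0.02,0.02,0.02], "xyz": [[0,0,-0.0006],[0.003,0.003,0],[0.004,0.003,0],[0.003,0.002,0],[0,0,0]], "twist": [[0,0,0],[0,0,0],[0,0,0.004],[0,0,0],[0,0,0]]}}

```text
clock: 20.7
position: [0.5724, -0.2286, 0.0034]
tool_rot: [3.141, 0.001, 1.218]
force: [-0.9, -0.6, 6.4]
grip_width: 0.0324
finger_force: 61.9
```

Request:
{"fn": "apply_moves", "kwargs": {"claw": [0.02,0.02,0.02,0.02], "xyz": [[0,0.001,0],[0,0.001,0],[0,0.0005,0],[0,0,0]], "twist": [[0,0,0],[0,0,0],[0,0,0],[0,0,0]]}}

```text
clock: 21.1
position: [0.5735, -0.229, 0.0034]
tool_rot: [-3.14, -0.0, 1.218]
force: [-8.1, 2.4, 14.3]
grip_width: 0.0324
finger_force: 63.0
```

```bash
cat >> h.py <<'E'
def stg():
    s=state();M=R.from_euler("xyz",s["tool_rot"]).as_matrix();y=-.3533;c,n=np.cos(y),np.sin(y);d=s["position"][:2]-[.52623,-.25028]
    print("stage xy mm",np.round(1000*np.array([c*d[0]+n*d[1],-n*d[0]+c*d[1]]),1),"F tool",np.round(M.T@s["force"],1),"M",np.round(s["moment"],2))
E
python3 -c "
from h import *
stg()"
```

```text
t 21.1 pos [ 0.5735 -0.229   0.0034] rpy [-3.14  -0.     1.218] F [-8.1  2.4 14.3] w 0.0324 ff 63.0 q [-0.15  0.89  0.69  1.77 -0.78  0.78  0.59]
stage xy mm [37.  36.3] F tool [ -0.6  -8.5 -14.3] M [ 0.65  1.94 -0.02]
```

Request:
{"fn": "apply_moves", "kwargs": {"claw": [0.02,0.02,0.02,0.02,0.02], "xyz": [[0,-0.001,-0.0004],[0.0015,0,0],[0.001,0,0],[0.001,0,0],[0,0,0]], "twist": [[0,0,0],[0,0,0],[0,0,0],[0,0,0],[0,0,0]]}}

```text
clock: 21.6
position: [0.5743, -0.2265, 0.0035]
tool_rot: [3.141, 0.002, 1.218]
force: [-1.7, -5.0, 1.7]
grip_width: 0.0322
finger_force: 61.3
```

```bash
python3 -c "
from h import *
stg()"
```

```text
t 21.6 pos [ 0.5743 -0.2265  0.0035] rpy [3.141e+00 2.000e-03 1.218e+00] F [-1.7 -5.   1.7] w 0.0322 ff 61.3 q [-0.16  0.89  0.69  1.77 -0.79  0.78  0.59]
stage xy mm [36.9 39. ] F tool [-5.3  0.2 -1.7] M [-1.36  0.48  0.01]
```

Request:
{"fn": "apply_moves", "kwargs": {"claw": [0.02,0.02,0.02], "xyz": [[0.0007,0,0],[0.0005,0,0],[0,0,0]], "twist": [[0,0,0],[0,0,0],[0,0,0]]}}

```text
clock: 21.9
position: [0.5744, -0.2263, 0.0036]
tool_rot: [3.141, 0.003, 1.217]
force: [-3.8, -9.5, 2.7]
grip_width: 0.0324
finger_force: 61.5
```

```bash
python3 -c "
from h import *
stg()"
```

```text
t 21.9 pos [ 0.5744 -0.2263  0.0036] rpy [3.141e+00 3.000e-03 1.217e+00] F [-3.8 -9.5  2.7] w 0.0324 ff 61.5 q [-0.16  0.89  0.69  1.77 -0.78  0.77  0.59]
stage xy mm [36.9 39.1] F tool [-10.2  -0.3  -2.6] M [-2.32  0.95  0.04]
```

Request:
{"fn": "apply_moves", "kwargs": {"claw": [0.02,0.02,0.02,0.02], "xyz": [[0,0.001,0],[0,0.001,0],[0,0.0008,0],[0,0,0]], "twist": [[0,0,0],[0,0,0],[0,0,0],[0,0,0]]}}

```text
clock: 22.3
position: [0.5752, -0.2268, 0.0034]
tool_rot: [-3.139, 0.002, 1.217]
force: [-15.4, -4.7, 11.4]
grip_width: 0.0326
finger_force: 62.7
```

```bash
python3 -c "
from h import *
stg()"
```

```text
t 22.3 pos [ 0.5752 -0.2268  0.0034] rpy [-3.139e+00  2.000e-03  1.217e+00] F [-15.4  -4.7  11.4] w 0.0326 ff 62.7 q [-0.16  0.9   0.69  1.76 -0.78  0.78  0.58]
stage xy mm [37.8 39. ] F tool [ -9.8 -12.8 -11.4] M [-1.31  3.45  0.15]
```

Request:
{"fn": "apply_moves", "kwargs": {"claw": [0.02,0.02,0.02], "xyz": [[0,0,-0.0006],[0,0.001,0],[0,0,0]], "twist": [[0,0,0],[0,0,0],[0,0,0]]}}

```text
clock: 22.6
position: [0.5753, -0.2267, 0.0036]
tool_rot: [-3.137, 0.002, 1.217]
force: [-18.3, -3.4, 9.5]
grip_width: 0.0324
finger_force: 62.5
```

```bash
python3 -c "
from h import *
stg()"
```

```text
t 22.6 pos [ 0.5753 -0.2267  0.0036] rpy [-3.137e+00  2.000e-03  1.217e+00] F [-18.3  -3.4   9.5] w 0.0324 ff 62.5 q [-0.16  0.9   0.69  1.76 -0.78  0.79  0.58]
stage xy mm [37.9 39.2] F tool [ -9.6 -16.1  -9.4] M [-0.99  4.16  0.14]
```

```bash
python3 -c "
from h import *
rel([.5753,-.2267,.0036],1.2175)"
```

```text
shift [-0. -0.  0.] len 0.0
twist [-0.0043  0.0019 -0.0008]
```

Request:
{"fn": "apply_moves", "kwargs": {"claw": [0.02,0.02,0.02,0.02], "xyz": [[0,0,0],[0.0006,0.0006,0],[0.0004,0.0006,0],[0,0,0]], "twist": [[-0.004,0.0015,0],[-0.003,0.0005,0],[0,0,0],[0,0,0]]}}

```text
clock: 23.0
position: [0.5755, -0.2266, 0.0035]
tool_rot: [3.141, 0.001, 1.216]
force: [-23.8, -6.2, 13.9]
grip_width: 0.0326
finger_force: 62.9
```

```bash
python3 -c "
from h import *
stg()
grab('wrist');grab('scene');grab('side')
for c in ('wrist','scene','side'): print(c);finds(c,('molar_block','cup','incisor_block','jar','bur_stand'))
stg()"
```

```text
t 23.0 pos [ 0.5755 -0.2266  0.0035] rpy [3.141e+00 1.000e-03 1.216e+00] F [-23.8  -6.2  13.9] w 0.0326 ff 62.9 q [-0.16  0.89  0.69  1.77 -0.79  0.78  0.58]
stage xy mm [38.1 39.2] F tool [-14.1 -20.2 -13.9] M [-1.23  5.87  0.12]
wrist
molar_block [([0.577, -0.218, 0.061], 0.63)]
cup []
incisor_block []
jar []
bur_stand []
scene
molar_block [([0.588, -0.211, 0.052], 0.69)]
cup [([0.63, 0.198, 0.047], 0.64)]
incisor_block [([0.483, 0.201, 0.036], 0.84)]
jar [([0.609, 0.307, 0.046], 0.66)]
bur_stand [([0.647, 0.095, 0.024], 0.71)]
side
molar_block [([0.577, -0.208, 0.05], 0.87), ([0.471, 0.21, 0.048], 0.38)]
cup [([0.607, 0.213, 0.048], 0.95)]
incisor_block [([0.467, 0.212, 0.049], 0.84), ([0.566, -0.188, 0.02], 0.6)]
jar [([0.581, 0.321, 0.048], 0.63)]
bur_stand [([0.636, 0.106, 0.026], 0.87)]
t 23.9 pos [ 0.5755 -0.2267  0.0035] rpy [3.140e+00 1.000e-03 1.216e+00] F [-24.6  -5.3  13.3] w 0.0324 ff 62.9 q [-0.16  0.89  0.69  1.77 -0.79  0.78  0.59]
stage xy mm [38.1 39.2] F tool [-13.5 -21.2 -13.3] M [-1.32  5.89  0.22]
```

```bash
python3 -c "
from workcell import bot
print(bot.job_done())"
```

```text
the job is handed in; nothing more can be done
None
```

The cup stands on the table midway between the jar and the bur stand, and I handed the job in at about 24 s with the molar block still gripped and pressed into the corner, at about 21 N on the long fence and 14 N on the short one; that it touches both I judged from forces and positions, not from a final picture.

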